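# Load the assembly nests with the parts of a dimmer

## Robot

A 7-joint arm with a two-finger parallel gripper is mounted at the origin on a cart in front of the work surface, level with it; the furniture and walls round the work are solid. World frame = base frame: x ahead of the robot, y to its left, z up, the work surface at z = 0. Lengths are in m, angles in rad, forces in N, time in s.
With the tool pointing down it reaches from about 0.4 to 0.875 m from the base axis. Payload 19.3 kg.
Tool frame: the origin (TCP) lies midway between the tips of the shut fingers; the grasp point (between the pads) lies bot.pinch_z behind it (bot.pinch_z is the distance from the TCP to the grasp point, in m); z points along the fingers, y is the line along which they close (so a half turn about z gives the same grasp; the last joint's range is limited). The gripper opens to 85 mm and grips with 20 to 120 N. Pads are 22 mm wide; open, the fingers measure 114 mm over their backs; the gripper's body (76 mm by 85 mm) begins 54 mm behind the grasp point. The pads swing forward as they close: fully open they stand 13 mm farther back than shut.
Start: joints at [-1.262, 0.521, -0.036, 1.599, 0.021, 1.021, -0.113], TCP at [0.231, 0.581, 0.196] pointing down, gripper open.
Joint ranges: [-2.91, 2.91], [-0.3, 2.13], [-1.5, 1.42], [0.17, 2.43], [-1.26, 4.41], [0.16, 1.93], [-2.52, 2.52]. Speed limits (rad/s): [1.89, 1.89, 2.39, 2.39, 3.01, 3.01, 3.01].

## Interface

Orientations are given as [roll, pitch, yaw] about the fixed x, y, z axes, in that order (R = Rz(yaw) Ry(pitch) Rx(roll)).
In Python, from workcell import readout, grab_frame, camera_info, workorder, bot gives the robot as it stands. The module is installed in compiled form; this text tells all that it offers.
- The arm moves only by the tool drive_tool, never from a script. Its argument "targets" is a list of rows, each an object of numbers: "dx", "dy", "dz": the shift along the tool's x, y, z as a fraction of full scale; "yaw": the turn about the tool's z as a fraction of full scale; "fingers": the closure, from 0 (fully open) to 1 (shut). In form: [{"dx": .., "dy": .., "dz": .., "yaw": .., "fingers": ..}, ...]. A call has 1 to 20 rows; each row shifts and turns the commanded pose from where the row before left it, along the tool's axes as they then stand; what a row does not reach is not made up. Full scale, the value 1, is 0.1 m for a shift and 90 degrees for a turn. A row lasts 1/10 s, in which the tool goes at most 50 mm and 8.59 degrees, less where a joint would pass 70% of its speed; a pose out of reach is approached as far as the arm can. A call with a number of a shift or a turn outside -1 to 1 is refused whole. A call with a gripper value outside its range is refused whole. The fingers move at their own pace and stop on an object; "squeeze" is the grip in N (left out, the last holds). Time passes only in rows, so rows that do not move let the fingers close. It gives the time, the measured TCP pose, the force, the opening and the grip force at its end, in the units of the state.
- readout.observe(): the state, without advancing time (a new reading comes with each control period).
- grab_frame(name): name is "side" or "top" or "wrist"; returns the picture (384x512x3 uint8, blue, green, red); there is no depth.
- camera_info(name): a dict with "fx", "fy", "cx", "cy" (pixels), "T" (4x4, takes a point from camera to world coordinates); the wrist camera has in their place "hand_eye" (4x4, takes a point from camera to tool coordinates, whose origin is the TCP and whose axes are the flange's). Camera axes: x right, y up, looking along -z (the intrinsics and any distortion apply to the point x, -y, -z); pixel columns grow to the right and rows downward; lengths in m; the calibration is good to about 2 mm. A picture is of the moment at which its call begins: read the wrist's pose just before it. camera_info takes no time and is no camera call.
- workorder.job_done(): hands the job in; it is judged then, once.
The state is a dict: "clock": time; "qpos": joint angles; "qd": joint speeds; "joint_efforts": joint torques, N m; "position": TCP position; "tool_rot": TCP orientation; "force": force on the tool from outside, world axes, zero at the start; "moment": the same for the moment, N m; "grip_width": finger opening in m; "finger_force": force on a finger pad.
Only numpy, scipy, OpenCV 4.12 (cv2) and the standard library are available. Lean on these libraries where they do the work, as an engineer would, in place of code of your own. Each camera call takes 0.05 s, during which the arm holds its last target. There are 200 camera calls.

## Task

Load the four grey assembly nests: the white knob flat in the pocket of the plain round tray, the orange gear flat in the pocket of the tray with the toothed outline, and the single white fluted ring that lies out on the open desk flat in the pocket of the square plate. Lay the terminal block flat on the corner plate and push it home, snug against both of its stops, with its long side along the long stop. Leave the tape roll and the yellow note pad where they are.

Things in the scene. Friction and masses are not known exactly. Their poses are not given: they have to be found in the camera images.
- knob: small white printed knob, a solid fluted disc 41 mm across and 20 mm high, lying flat. Origin: centre of its underside; z up. Grasp across its outside.
- gear: orange printed spur gear lying flat, 49 mm across the teeth; the toothed disc is 9 mm high and a round hub, 20 mm across, stands on it to 16 mm above the underside. Origin: centre of its underside; z up. It can be grasped by the hub, clear of the nest's rim.
- ring: white printed ring with fluted outside, 63 mm across and 24 mm high, lying alone and flat on the open desk (not the ring stack left of the keyboard, not the black tape roll). Origin: centre of its underside; z up. Grasp across its outside; treat the hole as closed.
- terminal_block: cream screw terminal strip 19 (x) x 62 (y) x 14 mm, lying flat: a bar 18.5 mm wide and 8 mm high with one row of six round studs along y, 8.4 mm across and 10 mm apart (the middle two at y = -5 and +5 mm), reaching to 14 mm. Origin: centre of its underside; long axis y, z up. Can be grasped across the two middle studs (fingers closing along x).
- round_nest: plain round grey tray 69 mm across, the smallest nest, fixed to the desk. Origin: centre of its underside, on the desk; z up. The pocket is round, 57 mm across, centred on the origin; its floor lies 4 mm and its rim 9 mm above the desk.
- toothed_nest: round grey tray with fourteen square teeth round its outside, 92 mm over the teeth, fixed to the desk. Origin: centre of its underside, on the desk; z up. The pocket is round, 67 mm across, centred on the origin; its floor lies 4 mm and its rim 9 mm above the desk.
- square_nest: square grey plate, 93 x 93 mm with a screw in each corner, with the largest pocket, fixed to the desk. Origin: centre of its underside, on the desk; z up. The pocket is round, 79 mm across, centred on the origin; its floor lies 4 mm and its rim 9 mm above the desk.
- corner_plate: grey plate 56 (x) x 94 (y) x 4 mm with two stops forming a corner, fixed to the desk. Origin: centre of its underside, z up. Long stop along y on the +x edge, inner face at x = +20; short stop along x on the +y edge, inner face at y = +39. Stops are 8 mm thick, 9 mm above the desk. Block home: its origin at about x = +10.7, y = +8, z = +4 mm, long axis along y, either end first.
- tape_roll: roll of black tape, 66 mm across and 19 mm high; not part of the job, to be left where it is. Origin: centre of its underside.
- note_pad: yellow pad of sticky notes, 62 x 62 x 18 mm; not part of the job, to be left where it is. Origin: centre of its underside.

How it is judged:
At the end, for the whole second after the job is handed in: Knob in round nest, gear in toothed nest, ring in square nest: each within 12 mm of the centre, flat on the pocket floor. Terminal block flat on the corner plate, within 3 mm of each stop, parallel to the long stop within 0.1 rad. All released, at rest; tape roll and note pad moved under 20 mm (horizontal distance between knob and round_nest below 0.012 m and z of knob in the frame of round_nest between 0.001 and 0.0065 m and angle between each of knob, gear, ring, terminal_block's own z axis and vertical below 0.1 rad and horizontal distance between gear and toothed_nest below 0.012 m and z of gear in the frame of toothed_nest between 0.001 and 0.0065 m and horizontal distance between ring and square_nest below 0.012 m and z of ring in the frame of square_nest between 0.001 and 0.0065 m and x of terminal_block in the frame of corner_plate between 0.0075 and 0.014 m and y of terminal_block in the frame of corner_plate between 0.0045 and 0.011 m and z of terminal_block in the frame of corner_plate between 0.001 and 0.0065 m and angle between the y axis of terminal_block and the y axis of corner_plate, either way round below 0.1 rad and linear speed of each of knob, gear, ring, terminal_block below 0.02 m/s and distance of each of tape_roll, note_pad from where it was at the start of the episode below 0.02 m); the robot touches nothing.
It also fails if it takes over 102 s, if anything falls off the work surface, if the arm or the gripper's body presses on something with over 40 N, if the wrist force passes 120 N, or if a joint passes its speed limit or range.

## Working session

There is one attempt and no reset: what is moved stays moved. The work goes in short steps, Python scripts to look and compute and a tool call to move; the robot and the scene stay as the last step left them, time stands still between calls to the robot, and variables do not carry over. Pictures are saved under pics/ and viewed, at most 14 in all, crops included, and the job is handed in when it is done.

Besides the shell and the picture viewer there is one more tool, called after "Request:" as a command line: name --argument value ..., lists and objects as JSON in quotes. drive_tool: Moves the arm, as the interface text tells. Shift numbers are shares of 0.1 m and turn numbers shares of 90 degrees, none past 1 either way. Its arguments: {"type":"object","properties":{"targets":{"type":"array","items":{"type":"object","properties":{"dx":{"type":"number","minimum":-1,"maximum":1},"dy":{"type":"number","minimum":-1,"maximum":1},"dz":{"type":"number","minimum":-1,"maximum":1},"yaw":{"type":"number","minimum":-1,"maximum":1},"fingers":{"type":"number"}}}},"squeeze":{"type":"number"}},"required":["targets"]}

```bash
mkdir -p pics
python3 - <<'E'
from workcell import readout, grab_frame, camera_info, bot
import cv2,numpy as np
np.set_printoptions(precision=4,suppress=True)
s=readout.observe();print({k:np.round(v,3) for k,v in s.items()},bot.pinch_z)
for n in("top","side","wrist"):
    im=grab_frame(n);cv2.imwrite(f"pics/{n}0.png",im);print(n,{k:np.round(v,4) for k,v in camera_info(n).items()})
im=cv2.imread("pics/top0.png");cv2.imwrite("pics/top0b.png",cv2.resize(im,(800,600),interpolation=cv2.INTER_CUBIC))
E
```

```text
{'clock': np.float64(0.0), 'qpos': array([-1.262,  0.522, -0.036,  1.6  ,  0.021,  1.021, -0.113]), 'qd': array([-0.001,  0.   ,  0.001, -0.001,  0.   , -0.001, -0.   ]), 'joint_efforts': array([ -0.001, -92.712,   1.98 , -36.99 ,   0.018,   0.008,   0.   ]), 'position': array([0.231, 0.58 , 0.195]), 'tool_rot': array([-3.141,  0.   ,  2.763]), 'force': array([-0.154, -0.374,  0.191]), 'moment': array([-0.054, -0.038,  0.001]), 'finger_force': np.float64(0.0), 'grip_width': np.float64(0.085)} 0.0187
top {'fx': np.float64(354.8355), 'fy': np.float64(354.8355), 'cx': np.float64(262.8853), 'cy': np.float64(189.6897), 'T': array([[ 0.0244,  0.9901, -0.138 ,  0.4236],
       [-0.9997,  0.0245, -0.001 ,  0.0041],
       [ 0.0024,  0.138 ,  0.9904,  0.8824],
       [ 0.    ,  0.    ,  0.    ,  1.    ]])}
side {'fx': np.float64(446.2169), 'fy': np.float64(446.2169), 'cx': np.float64(253.5444), 'cy': np.float64(194.7364), 'T': array([[ 0.8184,  0.3181, -0.4785, -0.1206],
       [-0.5743,  0.4252, -0.6996, -0.9897],
       [-0.0191,  0.8473,  0.5307,  0.7654],
       [ 0.    ,  0.    ,  0.    ,  1.    ]])}
wrist {'fx': np.float64(267.9697), 'fy': np.float64(267.9697), 'cx': np.float64(257.16), 'cy': np.float64(194.0877), 'hand_eye': array([[-0.0003,  0.9496,  0.3136,  0.0807],
       [ 1.    ,  0.0002,  0.0004,  0.0002],
       [ 0.0004,  0.3136, -0.9496, -0.1774],
       [ 0.    ,  0.    ,  0.    ,  1.    ]])}
```

View pics/top0b.png

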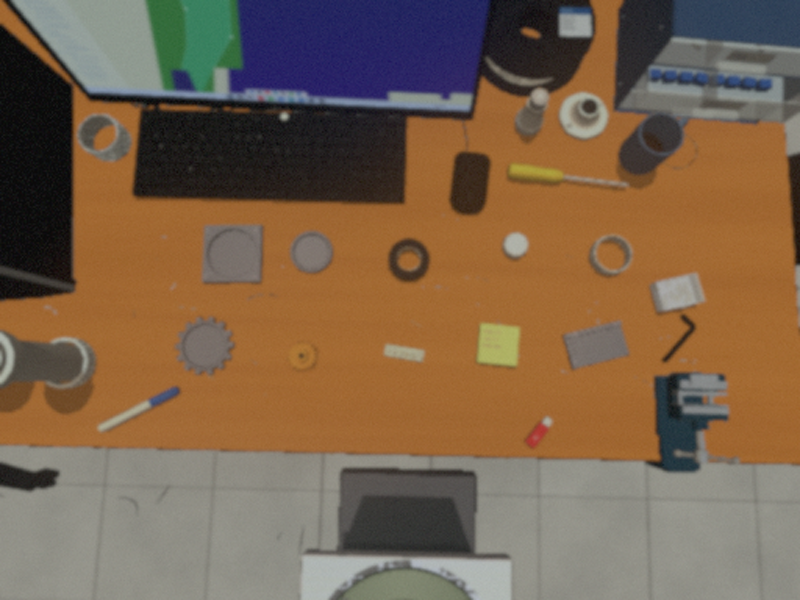

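View pics/side0.png

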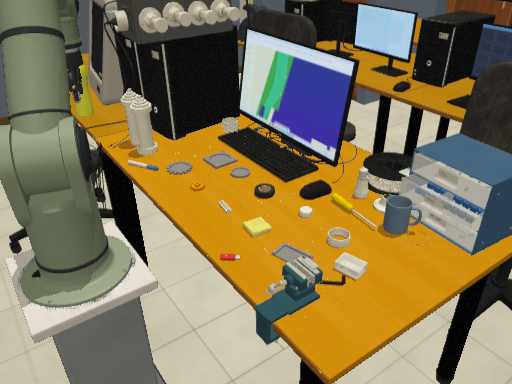

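The top view shows, in 800x600 pixels:
- **Nests:** square (233,254), round (312,253), toothed (205,346), corner plate (596,344).
- **Parts:** gear (302,356), block (404,353), knob (515,245), ring (611,255).
- **Leave alone:** tape roll (408,260) and note pad (498,345).

The side view agrees with this layout.

```bash
cat > h.py <<'E'
import numpy as np, cv2
from scipy.spatial.transform import Rotation as R
from workcell import readout, grab_frame, camera_info, bot
np.set_printoptions(precision=4,suppress=True)
def cam(name,st=None):
    c=camera_info(name)
    if name!="wrist": return c,c["T"]
    T=np.eye(4);T[:3,:3]=R.from_euler("xyz",st["tool_rot"]).as_matrix();T[:3,3]=st["position"]
    return c,T@c["hand_eye"]
def pix2w(cT,uv,z):
    c,T=cT;uv=np.atleast_2d(np.asarray(uv,float))
    d=np.c_[(uv[:,0]-c["cx"])/c["fx"],-(uv[:,1]-c["cy"])/c["fy"],-np.ones(len(uv))]@T[:3,:3].T
    return (T[:3,3]+d*((z-T[2,3])/d[:,2])[:,None])[:,:2]
def w2pix(cT,p):
    c,T=cT;q=(np.asarray(p,float)-T[:3,3])@T[:3,:3]
    return np.array([c["cx"]-c["fx"]*q[0]/q[2],c["cy"]+c["fy"]*q[1]/q[2]])
E
python3 - <<'E'
from h import *
print(camera_info("top").keys(),camera_info("wrist").keys())
cT=cam("top");im=cv2.imread("pics/top0.png");lab=cv2.cvtColor(im,cv2.COLOR_BGR2LAB).astype(float)
seeds=dict(square=(233,254,.009),round=(312,253,.009),toothed=(205,346,.009),plate=(596,344,.006),gear=(302,356,.009),block=(404,353,.008),knob=(515,245,.018),ring=(611,255,.022),tape=(408,260,.019),pad=(498,345,.018))
for n,(u,v,z) in seeds.items():
    u,v=int(u*.64),int(v*.64);r=26
    c=lab[v-r:v+r,u-r:u+r];bg=np.median(np.r_[c[:3].reshape(-1,3),c[-3:].reshape(-1,3)],0)
    d=np.linalg.norm((c-bg)*[.5,1,1],axis=2);m=(d>(12 if n=="gear" else 20)).astype(np.uint8)
    cs=[x for x in cv2.findContours(m,cv2.RETR_EXTERNAL,cv2.CHAIN_APPROX_NONE)[0]]
    k=max(cs,key=lambda x:cv2.contourArea(x)-30*np.hypot(*(np.mean(x[:,0],0)-r)))
    w=pix2w(cT,k[:,0]+[u-r,v-r],z)
    rc=cv2.minAreaRect((w*1000).astype(np.float32))
    print(n,np.round(rc[0],1),np.round(rc[1],1),round(rc[2],1),"r",round(np.hypot(*rc[0])))
E
```

```text
dict_keys(['fx', 'fy', 'cx', 'cy', 'T']) dict_keys(['fx', 'fy', 'cx', 'cy', 'hand_eye'])
square [607.4 293.8] [94.8 95.7] 1.4 r 675
round [614.3 167.3] [67.1 65.4] 2.5 r 637
toothed [460.1 327.7] [88.1 90.8] 1.4 r 565
plate [ 477.  -288.3] [56.7 97. ] 15.8 r 557
gear [448.9 175. ] [5.3 5.1] 47.3 r 482
block [456.6  14.2] [63.  19.7] 82.0 r 457
knob [ 630.5 -160.2] [40.8 40.2] 1.4 r 651
ring [ 617.  -309.3] [63.1 67.8] 1.4 r 690
tape [603.3   9.9] [65.7 62.1] 1.4 r 603
pad [ 472.6 -132.2] [62.8 62. ] 85.1 r 491
```

Request:
drive_tool --targets '[{"yaw": 0.084,"fingers": 0},{"yaw": 0.084},{"yaw": 0.084},{"yaw": 0.084},{"yaw": 0.084},{"yaw": 0.084},{"yaw": 0.084},{"yaw": 0.084},{"yaw": 0.087},{"dx": -0.36,"dy": 0.2},{"dx": -0.37,"dy": 0.2},{"dx": -0.37,"dy": 0.2},{"dx": -0.37,"dy": 0.2},{"dx": -0.37,"dy": 0.2},{"dx": -0.37,"dy": 0.2},{"dx": -0.37,"dy": 0.2},{"dx": -0.37,"dy": 0.2},{"dx": -0.37,"dy": 0.2},{"dx": -0.37,"dy": 0.2}]'

```text
invalid input
```

Request:
drive_tool --targets '[{"dx": 0,"dy": 0,"dz": 0,"yaw": 0.084,"fingers": 0},{"dx": 0,"dy": 0,"dz": 0,"yaw": 0.084,"fingers": 0},{"dx": 0,"dy": 0,"dz": 0,"yaw": 0.084,"fingers": 0},{"dx": 0,"dy": 0,"dz": 0,"yaw": 0.084,"fingers": 0},{"dx": 0,"dy": 0,"dz": 0,"yaw": 0.084,"fingers": 0},{"dx": 0,"dy": 0,"dz": 0,"yaw": 0.084,"fingers": 0},{"dx": 0,"dy": 0,"dz": 0,"yaw": 0.084,"fingers": 0},{"dx": 0,"dy": 0,"dz": 0,"yaw": 0.084,"fingers": 0},{"dx": 0,"dy": 0,"dz": 0,"yaw": 0.087,"fingers": 0},{"dx": -0.36,"dy": 0.2,"dz": 0,"yaw": 0,"fingers": 0},{"dx": -0.37,"dy": 0.2,"dz": 0,"yaw": 0,"fingers": 0},{"dx": -0.37,"dy": 0.2,"dz": 0,"yaw": 0,"fingers": 0},{"dx": -0.37,"dy": 0.2,"dz": 0,"yaw": 0,"fingers": 0},{"dx": -0.37,"dy": 0.2,"dz": 0,"yaw": 0,"fingers": 0},{"dx": -0.37,"dy": 0.2,"dz": 0,"yaw": 0,"fingers": 0},{"dx": -0.37,"dy": 0.2,"dz": 0,"yaw": 0,"fingers": 0},{"dx": -0.37,"dy": 0.2,"dz": 0,"yaw": 0,"fingers": 0},{"dx": -0.37,"dy": 0.2,"dz": 0,"yaw": 0,"fingers": 0},{"dx": -0.37,"dy": 0.2,"dz": 0,"yaw": 0,"fingers": 0}]' --squeeze 30

```text
clock: 2.05
position: [0.4315, 0.21, 0.1958]
tool_rot: [3.142, -0.0, 1.571]
force: [0.4, 0.3, 0.1]
grip_width: 0.0855
finger_force: 0.0
```

Run:
```python
from h import *
s=readout.observe();im=grab_frame("wrist");cv2.imwrite("pics/w1.png",im)
cT=cam("wrist",s);print(s["position"],s["tool_rot"])
for p in[(.449,.175,.016),(.460,.328,.009),(.614,.167,.009)]:print(w2pix(cT,p))
```

```text
[0.4315 0.21   0.1958] [ 3.1416 -0.0001  1.5707]
[269.7496 192.5652]
[280.0891  74.1194]
[384.4041 196.333 ]
```

View pics/w1.png

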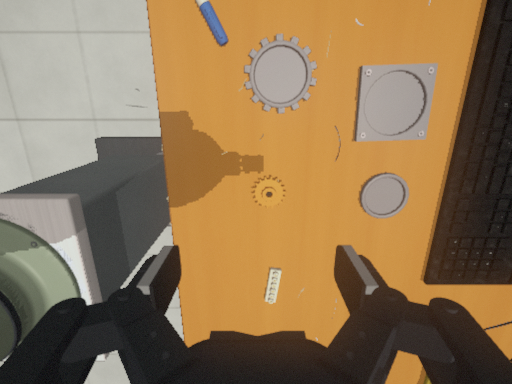

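The wrist view confirms the map: gear at (268,193), toothed nest (281,74), round nest (385,195), square nest (396,103), block (272,286). Next is the gear pick.

Request:
drive_tool --targets '[{"dx": -0.35,"dy": 0.16,"dz": 0,"yaw": 0,"fingers": 0},{"dx": 0,"dy": 0,"dz": 0.4,"yaw": 0,"fingers": 0.3},{"dx": 0,"dy": 0,"dz": 0.4,"yaw": 0,"fingers": 0.3},{"dx": 0,"dy": 0,"dz": 0.4,"yaw": 0,"fingers": 0.3},{"dx": 0,"dy": 0,"dz": 0.4,"yaw": 0,"fingers": 0.3},{"dx": 0,"dy": 0,"dz": 0.15,"yaw": 0,"fingers": 0.3},{"dx": 0,"dy": 0,"dz": 0.1,"yaw": 0,"fingers": 0.3},{"dx": 0,"dy": 0,"dz": 0,"yaw": 0,"fingers": 0.3},{"dx": 0,"dy": 0,"dz": 0,"yaw": 0,"fingers": 1},{"dx": 0,"dy": 0,"dz": 0,"yaw": 0,"fingers": 1},{"dx": 0,"dy": 0,"dz": 0,"yaw": 0,"fingers": 1},{"dx": 0,"dy": 0,"dz": 0,"yaw": 0,"fingers": 1},{"dx": 0,"dy": 0,"dz": 0,"yaw": 0,"fingers": 1},{"dx": 0,"dy": 0,"dz": 0,"yaw": 0,"fingers": 1},{"dx": 0,"dy": 0,"dz": 0,"yaw": 0,"fingers": 1}]' --squeeze 30

```text
clock: 3.6
position: [0.447, 0.1766, 0.0108]
tool_rot: [-3.142, 0.0, 1.571]
force: [0.3, 0.0, -0.1]
grip_width: -0.0
finger_force: 0.0
```

Request:
drive_tool --targets '[{"dx": 0,"dy": 0,"dz": -0.4,"yaw": 0,"fingers": 0.3},{"dx": 0,"dy": 0,"dz": -0.4,"yaw": 0,"fingers": 0.3},{"dx": 0,"dy": 0,"dz": 0,"yaw": 0,"fingers": 0.3}]'

```text
clock: 3.9
position: [0.449, 0.1774, 0.0946]
tool_rot: [3.137, -0.003, 1.57]
force: [0.5, 1.6, -1.6]
grip_width: 0.0436
finger_force: 0.0
```

Run:
```python
from h import *
s=readout.observe();im=grab_frame("wrist");cv2.imwrite("pics/w2.png",im)
cT=cam("wrist",s);print(s["position"],s["tool_rot"],s["grip_width"])
for p in[(.448,.175,.016),(*s["position"][:2],.016)]:print(w2pix(cT,p))
```

```text
[0.449  0.1774 0.0946] [ 3.1366 -0.0029  1.5701] 0.043604415654268876
[255.857  192.9376]
[256.8914 190.6681]
```

View pics/w2.png

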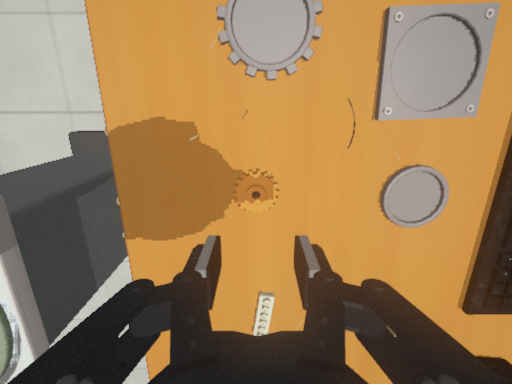

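The wrist view shows the gear unmoved, with its hole at (256,194). The fingers closed above the hub, so I'll pre-close them and feel my way down.

Request:
drive_tool --targets '[{"dx": -0.01,"dy": 0,"dz": 0.4,"yaw": 0,"fingers": 0.65},{"dx": 0,"dy": 0,"dz": 0.3,"yaw": 0,"fingers": 0.65},{"dx": 0,"dy": 0,"dz": 0.1,"yaw": 0,"fingers": 0.65},{"dx": 0,"dy": 0,"dz": 0.02,"yaw": 0,"fingers": 0.65},{"dx": 0,"dy": 0,"dz": 0.01,"yaw": 0,"fingers": 0.65},{"dx": 0,"dy": 0,"dz": 0.01,"yaw": 0,"fingers": 0.65},{"dx": 0,"dy": 0,"dz": 0,"yaw": 0,"fingers": 0.65},{"dx": 0,"dy": 0,"dz": 0,"yaw": 0,"fingers": 0.65}]'

```text
clock: 4.75
position: [0.4474, 0.1759, 0.0074]
tool_rot: [3.141, -0.001, 1.571]
force: [-0.1, -0.5, -0.5]
grip_width: 0.0296
finger_force: 0.0
```

Request:
drive_tool --targets '[{"dx": 0,"dy": 0,"dz": 0.01,"yaw": 0,"fingers": 0.65},{"dx": 0,"dy": 0,"dz": 0.01,"yaw": 0,"fingers": 0.65},{"dx": 0,"dy": 0,"dz": 0,"yaw": 0,"fingers": 0.65},{"dx": 0,"dy": 0,"dz": 0,"yaw": 0,"fingers": 1},{"dx": 0,"dy": 0,"dz": 0,"yaw": 0,"fingers": 1},{"dx": 0,"dy": 0,"dz": 0,"yaw": 0,"fingers": 1},{"dx": 0,"dy": 0,"dz": 0,"yaw": 0,"fingers": 1},{"dx": 0,"dy": 0,"dz": 0,"yaw": 0,"fingers": 1}]'

```text
clock: 5.55
position: [0.447, 0.1756, 0.0048]
tool_rot: [-3.142, 0.0, 1.57]
force: [0.6, 0.2, -0.3]
grip_width: 0.0002
finger_force: 0.0
```

Run:
```python
from h import *
s=readout.observe();im=grab_frame("wrist");im2=grab_frame("side")
cT=cam("wrist",s);cS=cam("side")
u,v=w2pix(cS,s["position"]).astype(int);print(u,v,w2pix(cT,s["position"]))
a=cv2.resize(im[110:300,160:350],(400,400));b=cv2.resize(im2[v-45:v+25,u-35:u+35],(400,400),interpolation=cv2.INTER_CUBIC)
cv2.imwrite("pics/w3.png",np.hstack([a,b]))
```

```text
196 185 [257.2967 223.1769]
```

View pics/w3.png

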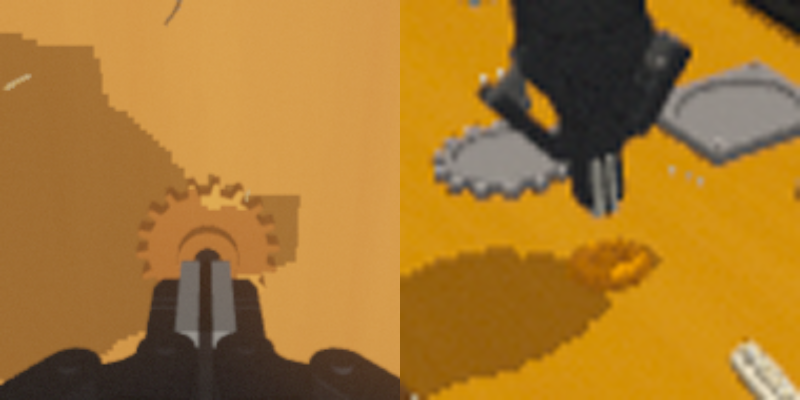

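The side view shows the shut tips hovering about 20 mm above where the reported TCP says they are. I'll touch down gently on the hub top (z = 16 mm) to find the real offset.

Request:
drive_tool --targets '[{"dx": 0,"dy": 0,"dz": 0.02,"yaw": 0,"fingers": 1},{"dx": 0,"dy": 0,"dz": 0.02,"yaw": 0,"fingers": 1},{"dx": 0,"dy": 0,"dz": 0.01,"yaw": 0,"fingers": 1},{"dx": 0,"dy": 0,"dz": 0,"yaw": 0,"fingers": 1}]'

```text
clock: 6.05
position: [0.4469, 0.1755, -0.0004]
tool_rot: [-3.141, 0.0, 1.571]
force: [0.4, -0.4, 0.1]
grip_width: -0.0002
finger_force: 0.0
```

Request:
drive_tool --targets '[{"dx": 0,"dy": 0,"dz": 0.01,"yaw": 0,"fingers": 1},{"dx": 0,"dy": 0,"dz": 0.01,"yaw": 0,"fingers": 1},{"dx": 0,"dy": 0,"dz": 0,"yaw": 0,"fingers": 1}]'

```text
clock: 6.35
position: [0.447, 0.1756, -0.0023]
tool_rot: [-3.141, 0.0, 1.57]
force: [-0.8, 0.1, -0.1]
grip_width: -0.0001
finger_force: 0.0
```

Request:
drive_tool --targets '[{"dx": 0,"dy": 0,"dz": 0.01,"yaw": 0,"fingers": 1},{"dx": 0,"dy": 0,"dz": 0.01,"yaw": 0,"fingers": 1},{"dx": 0,"dy": 0,"dz": 0,"yaw": 0,"fingers": 1}]'

```text
clock: 6.65
position: [0.447, 0.1756, -0.0043]
tool_rot: [-3.141, 0.0, 1.571]
force: [0.8, -0.7, -1.3]
grip_width: 0.0002
finger_force: 0.0
```

Request:
drive_tool --targets '[{"dx": 0,"dy": 0,"dz": 0.01,"yaw": 0,"fingers": 1},{"dx": 0,"dy": 0,"dz": 0.005,"yaw": 0,"fingers": 1},{"dx": 0,"dy": 0,"dz": 0,"yaw": 0,"fingers": 1}]'

```text
clock: 6.95
position: [0.447, 0.1756, -0.0058]
tool_rot: [-3.141, 0.0, 1.571]
force: [0.8, 0.4, -1.5]
grip_width: -0.0003
finger_force: 0.0
```

Request:
drive_tool --targets '[{"dx": 0,"dy": 0,"dz": 0.01,"yaw": 0,"fingers": 1},{"dx": 0,"dy": 0,"dz": 0.01,"yaw": 0,"fingers": 1},{"dx": 0,"dy": 0,"dz": 0,"yaw": 0,"fingers": 1}]'

```text
clock: 7.25
position: [0.447, 0.1756, -0.0078]
tool_rot: [-3.141, 0.0, 1.571]
force: [-0.1, -0.3, 0.0]
grip_width: -0.0
finger_force: 0.0
```

Run:
```python
from h import *
s=readout.observe();im2=grab_frame("side");im=grab_frame("wrist");print(s["position"],s["force"])
cS=cam("side");u,v=w2pix(cS,s["position"]).astype(int);print(u,v)
b=cv2.resize(im2[v-45:v+25,u-35:u+35],(400,400),interpolation=cv2.INTER_CUBIC)
cv2.imwrite("pics/w4.png",np.hstack([cv2.resize(im[150:260,200:310],(400,400)),b]))
```

```text
[ 0.447   0.1756 -0.0078] [-0.1183 -0.2739  0.0107]
196 188
```

View pics/w4.png

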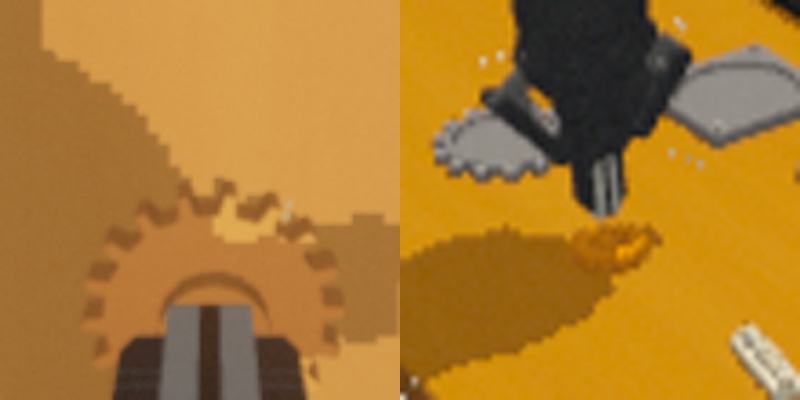

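Run:
```python
from h import *
cS=cam("side");cW=cam("top")
for n,p in dict(knob=(.6305,-.160,.018),pad=(.4726,-.132,.018),gear=(.448,.175,.012),tape=(.603,.01,.019),square=(.607,.294,.009)).items():
    print(n,w2pix(cS,p))
    q=w2pix(cS,[*p[:2],p[2]-.016]); print("   16mm lower",q)
```

```text
knob [304.475  208.6097]
   16mm lower [304.2548 213.0201]
pad [256.0635 222.5726]
   16mm lower [256.1527 227.0825]
gear [196.7889 183.4047]
   16mm lower [197.2025 187.5151]
tape [263.5686 187.6687]
   16mm lower [263.604  191.8816]
square [219.0832 157.7954]
   16mm lower [219.3423 161.6377]
```

Request:
drive_tool --targets '[{"dx": 0,"dy": 0,"dz": 0.01,"yaw": 0,"fingers": 1},{"dx": 0,"dy": 0,"dz": 0.01,"yaw": 0,"fingers": 1},{"dx": 0,"dy": 0,"dz": 0,"yaw": 0,"fingers": 1}]'

```text
clock: 7.65
position: [0.447, 0.1756, -0.0098]
tool_rot: [-3.141, 0.0, 1.571]
force: [-0.0, -0.3, -0.1]
grip_width: 0.0001
finger_force: 0.0
```

Request:
drive_tool --targets '[{"dx": 0,"dy": 0,"dz": 0.01,"yaw": 0,"fingers": 1},{"dx": 0,"dy": 0,"dz": 0.01,"yaw": 0,"fingers": 1},{"dx": 0,"dy": 0,"dz": 0,"yaw": 0,"fingers": 1}]'

```text
clock: 7.95
position: [0.447, 0.1756, -0.0118]
tool_rot: [-3.141, 0.0, 1.57]
force: [0.3, -0.5, 0.5]
grip_width: -0.0001
finger_force: 0.0
```

Request:
drive_tool --targets '[{"dx": 0,"dy": 0,"dz": 0.01,"yaw": 0,"fingers": 1},{"dx": 0,"dy": 0,"dz": 0.005,"yaw": 0,"fingers": 1},{"dx": 0,"dy": 0,"dz": 0,"yaw": 0,"fingers": 1}]'

```text
clock: 8.25
position: [0.447, 0.1756, -0.0133]
tool_rot: [-3.142, 0.0, 1.571]
force: [0.1, 0.9, 0.1]
grip_width: 0.0001
finger_force: 0.0
```

Request:
drive_tool --targets '[{"dx": 0,"dy": 0,"dz": 0.01,"yaw": 0,"fingers": 1},{"dx": 0,"dy": 0,"dz": 0.01,"yaw": 0,"fingers": 1},{"dx": 0,"dy": 0,"dz": 0,"yaw": 0,"fingers": 1}]'

```text
clock: 8.55
position: [0.447, 0.1756, -0.0153]
tool_rot: [-3.141, 0.0, 1.57]
force: [0.4, 0.3, 0.4]
grip_width: -0.0
finger_force: 0.0
```

Request:
drive_tool --targets '[{"dx": 0,"dy": 0,"dz": 0.01,"yaw": 0,"fingers": 1},{"dx": 0,"dy": 0,"dz": 0.005,"yaw": 0,"fingers": 1},{"dx": 0,"dy": 0,"dz": 0,"yaw": 0,"fingers": 1}]'

```text
clock: 8.85
position: [0.447, 0.1756, -0.0168]
tool_rot: [-3.141, 0.0, 1.571]
force: [0.3, -0.7, -0.7]
grip_width: 0.0
finger_force: 0.0
```

Run:
```python
from h import *
s=readout.observe();im2=grab_frame("side");im=grab_frame("wrist");print(s["position"],s["force"])
cS=cam("side");u,v=w2pix(cS,s["position"]).astype(int);print(u,v)
b=cv2.resize(im2[v-45:v+25,u-35:u+35],(400,400),interpolation=cv2.INTER_CUBIC)
cv2.imwrite("pics/w5.png",np.hstack([cv2.resize(im[150:260,200:310],(400,400)),b]))
```

```text
[ 0.447   0.1756 -0.0168] [ 0.2655 -0.68   -0.6996]
197 190
```

View pics/w5.png

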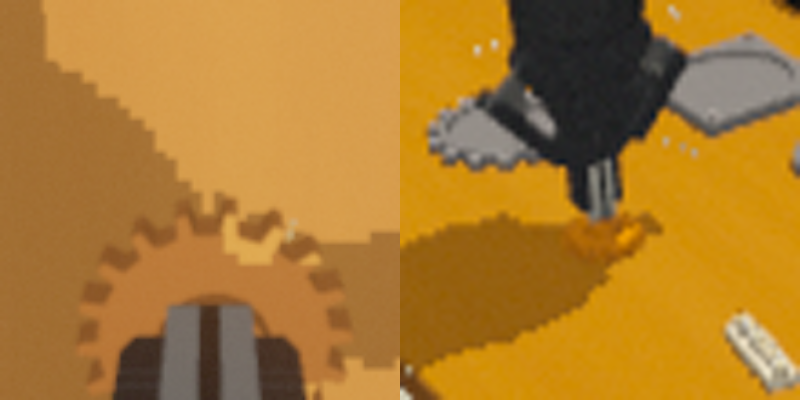

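Request:
drive_tool --targets '[{"dx": 0,"dy": 0,"dz": 0.01,"yaw": 0,"fingers": 1},{"dx": 0,"dy": 0,"dz": 0.005,"yaw": 0,"fingers": 1},{"dx": 0,"dy": 0,"dz": 0,"yaw": 0,"fingers": 1}]'

```text
clock: 9.25
position: [0.447, 0.1756, -0.0183]
tool_rot: [-3.141, 0.0, 1.57]
force: [-0.5, -0.8, 0.5]
grip_width: -0.0002
finger_force: 0.0
```

Request:
drive_tool --targets '[{"dx": 0,"dy": 0,"dz": 0.01,"yaw": 0,"fingers": 1},{"dx": 0,"dy": 0,"dz": 0.005,"yaw": 0,"fingers": 1},{"dx": 0,"dy": 0,"dz": 0,"yaw": 0,"fingers": 1}]'

```text
clock: 9.55
position: [0.4471, 0.1756, -0.0194]
tool_rot: [3.141, -0.0, 1.57]
force: [-1.3, -0.9, 9.5]
grip_width: -0.0001
finger_force: 4.6
```

Request:
drive_tool --targets '[{"dx": 0,"dy": 0,"dz": 0.005,"yaw": 0,"fingers": 1},{"dx": 0,"dy": 0,"dz": 0.005,"yaw": 0,"fingers": 1},{"dx": 0,"dy": 0,"dz": 0,"yaw": 0,"fingers": 1}]'

```text
clock: 9.85
position: [0.4472, 0.1757, -0.0196]
tool_rot: [3.141, -0.001, 1.57]
force: [-7.4, -2.7, 36.5]
grip_width: 0.0001
finger_force: 18.3
```

Contact comes at a reported z of -19 mm, so the tips sit 35 mm behind the reported TCP: tip z = reported z + 35 mm. That also fits the wrist view. I'll grasp the hub with this correction.

Request:
drive_tool --targets '[{"dx": 0,"dy": 0,"dz": -0.1,"yaw": 0,"fingers": 1},{"dx": 0,"dy": 0.013,"dz": -0.05,"yaw": 0,"fingers": 0.65},{"dx": 0,"dy": 0,"dz": 0,"yaw": 0,"fingers": 0.65},{"dx": 0,"dy": 0,"dz": 0,"yaw": 0,"fingers": 0.65},{"dx": 0,"dy": 0,"dz": 0,"yaw": 0,"fingers": 0.65},{"dx": 0,"dy": 0,"dz": 0.1,"yaw": 0,"fingers": 0.65},{"dx": 0,"dy": 0,"dz": 0.08,"yaw": 0,"fingers": 0.65},{"dx": 0,"dy": 0,"dz": 0,"yaw": 0,"fingers": 0.65}]'

```text
clock: 10.65
position: [0.4475, 0.1752, -0.0251]
tool_rot: [-3.14, 0.001, 1.57]
force: [-0.9, -0.4, -0.3]
grip_width: 0.0297
finger_force: 0.0
```

Request:
drive_tool --targets '[{"dx": 0,"dy": 0,"dz": 0,"yaw": 0,"fingers": 1},{"dx": 0,"dy": 0,"dz": 0,"yaw": 0,"fingers": 1},{"dx": 0,"dy": 0,"dz": 0,"yaw": 0,"fingers": 1},{"dx": 0,"dy": 0,"dz": 0,"yaw": 0,"fingers": 1},{"dx": 0,"dy": 0,"dz": 0,"yaw": 0,"fingers": 1}]' --squeeze 40

```text
clock: 11.15
position: [0.4484, 0.1757, -0.0236]
tool_rot: [3.141, -0.0, 1.571]
force: [-0.1, -0.1, -0.1]
grip_width: 0.0168
finger_force: 39.0
```

Request:
drive_tool --targets '[{"dx": 0,"dy": 0,"dz": -0.1,"yaw": 0,"fingers": 1},{"dx": 0,"dy": 0,"dz": -0.3,"yaw": 0,"fingers": 1},{"dx": 0,"dy": 0,"dz": 0,"yaw": 0,"fingers": 1},{"dx": 0,"dy": 0,"dz": 0,"yaw": 0,"fingers": 1}]'

```text
clock: 11.55
position: [0.4488, 0.1761, 0.0172]
tool_rot: [3.14, -0.001, 1.571]
force: [-0.4, 0.5, 0.4]
grip_width: 0.0167
finger_force: 39.1
```

Run:
```python
from h import *
s=readout.observe();im2=grab_frame("side");im=grab_frame("wrist");print(s["position"],s["force"],s["grip_width"])
cS=cam("side");u,v=w2pix(cS,s["position"]).astype(int);print(u,v)
b=cv2.resize(im2[v-45:v+25,u-35:u+35],(400,400),interpolation=cv2.INTER_CUBIC)
cv2.imwrite("pics/w6.png",np.hstack([cv2.resize(im[150:260,200:310],(400,400)),b]))
cv2.imwrite("pics/w6f.png",im)
```

```text
[0.4488 0.1761 0.0172] [-0.4331  0.4525  0.3714] 0.016725481852029878
196 181
```

View pics/w6.png

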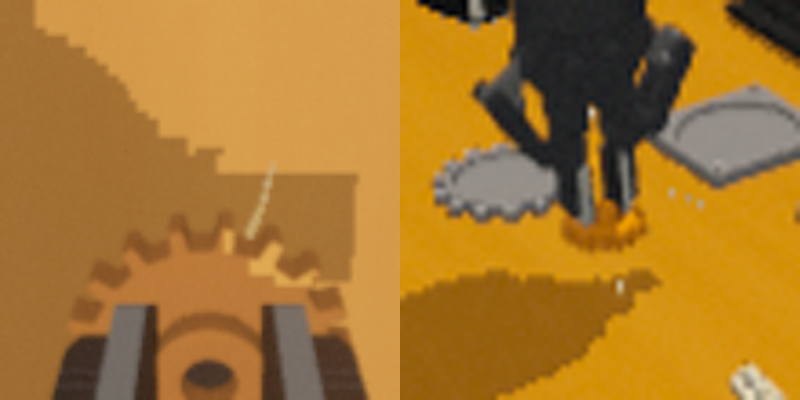

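Run:
```python
from h import *
s=readout.observe();cT=cam("wrist",s);p=s["position"]
print("gear rel",pix2w(cT,(257.75,253.1),.057)-p[:2])
s1=dict(position=[.4315,.21,.1958],tool_rot=[np.pi,0,1.5707]);c1=cam("wrist",s1)
im=cv2.imread("pics/w1.png");hsv=cv2.cvtColor(im,cv2.COLOR_BGR2HSV)
m=((hsv[...,1]<60)&(hsv[...,2]>90)).astype(np.uint8)
for n,(u,v) in dict(toothed=(281,74),round=(385,195),square=(396,103)).items():
    l=cv2.connectedComponents(m)[1];k=l==l[v,u]
    c=cv2.findContours(k.astype(np.uint8),cv2.RETR_EXTERNAL,cv2.CHAIN_APPROX_NONE)[0]
    r=cv2.minAreaRect((pix2w(c1,c[0][:,0],.008)*1000).astype(np.float32));print(n,r)
m=(hsv[...,1]<110)&(hsv[...,2]>140);l=cv2.connectedComponents(m.astype(np.uint8))[1];k=l==l[286,272]
c=cv2.findContours(k.astype(np.uint8),cv2.RETR_EXTERNAL,cv2.CHAIN_APPROX_NONE)[0]
print("block",cv2.minAreaRect((pix2w(c1,c[0][:,0],.010)*1000).astype(np.float32)))
```

```text
gear rel [[ 0.0003 -0.0004]]
toothed ((459.714599609375, 327.4335021972656), (89.41168212890625, 89.38496398925781), 89.99505615234375)
round ((613.9336547851562, 167.32843017578125), (66.21227264404297, 66.35033416748047), 52.5820426940918)
square ((608.5408325195312, 293.109375), (93.56291198730469, 91.81204223632812), 1.7550556659698486)
block ((455.7691955566406, 15.219804763793945), (68.09358215332031, 19.335445404052734), 81.81450653076172)
```

Request:
drive_tool --targets '[{"dx": 0.3,"dy": 0.03,"dz": 0,"yaw": 0,"fingers": 1},{"dx": 0.4,"dy": 0.03,"dz": 0,"yaw": 0,"fingers": 1},{"dx": 0.4,"dy": 0.03,"dz": 0,"yaw": 0,"fingers": 1},{"dx": 0.3,"dy": 0.02,"dz": 0,"yaw": 0,"fingers": 1},{"dx": 0.115,"dy": 0,"dz": 0,"yaw": 0,"fingers": 1},{"dx": 0,"dy": 0,"dz": 0,"yaw": 0,"fingers": 1},{"dx": 0,"dy": 0,"dz": 0.2,"yaw": 0,"fingers": 1},{"dx": 0,"dy": 0,"dz": 0.1,"yaw": 0,"fingers": 1},{"dx": 0,"dy": 0,"dz": 0.06,"yaw": 0,"fingers": 1},{"dx": 0,"dy": 0,"dz": 0,"yaw": 0,"fingers": 1}]'

```text
clock: 12.65
position: [0.4593, 0.3258, -0.0203]
tool_rot: [-3.141, 0.001, 1.569]
force: [0.2, -0.7, -0.0]
grip_width: 0.0167
finger_force: 71.7
```

Request:
drive_tool --targets '[{"dx": 0,"dy": 0,"dz": 0,"yaw": 0,"fingers": 0.6},{"dx": 0,"dy": 0,"dz": 0,"yaw": 0,"fingers": 0.6},{"dx": 0,"dy": 0,"dz": 0,"yaw": 0,"fingers": 0.6},{"dx": 0,"dy": 0,"dz": -0.3,"yaw": 0,"fingers": 0.6},{"dx": 0,"dy": 0,"dz": -0.3,"yaw": 0,"fingers": 0.6},{"dx": 0,"dy": 0,"dz": -0.3,"yaw": 0,"fingers": 0.6},{"dx": -0.3,"dy": 0,"dz": 0,"yaw": 0,"fingers": 0.6},{"dx": 0,"dy": 0,"dz": 0,"yaw": 0,"fingers": 0.6}]'

```text
clock: 13.45
position: [0.4599, 0.2942, 0.0715]
tool_rot: [3.14, 0.0, 1.568]
force: [-0.2, 0.2, -0.9]
grip_width: 0.0342
finger_force: 0.0
```

Run:
```python
from h import *
s=readout.observe();im=grab_frame("wrist");cv2.imwrite("pics/w7.png",im);cT=cam("wrist",s);print(s["position"],s["tool_rot"])
t=grab_frame("top");cv2.imwrite("pics/t7.png",t)
for p in[(.460,.3276,.009),(.460,.3276,.020)]:print(w2pix(cT,p))
```

```text
[0.4599 0.2942 0.0715] [3.1405 0.0002 1.5678]
[257.169  160.6291]
[257.1805 163.1131]
```

View pics/w7.png

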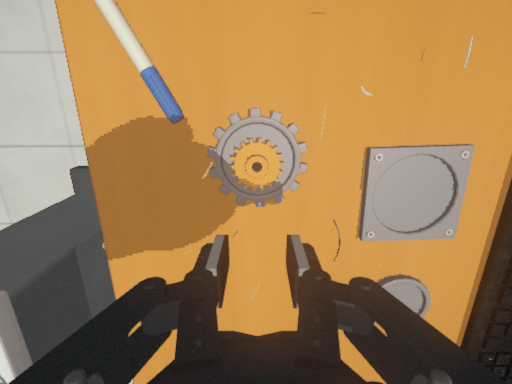

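Gear hole at (257,167) against the nest centre at (257,163): the gear lies in the pocket about 4 mm off centre, well within limits. Next is the block.

Request:
drive_tool --targets '[{"dx": -0.4,"dy": -0.01,"dz": 0,"yaw": 0,"fingers": 0.65},{"dx": -0.4,"dy": -0.01,"dz": 0,"yaw": 0,"fingers": 0.65},{"dx": -0.4,"dy": -0.01,"dz": 0,"yaw": 0,"fingers": 0.65},{"dx": -0.4,"dy": -0.01,"dz": 0,"yaw": 0,"fingers": 0.65},{"dx": -0.4,"dy": 0,"dz": 0,"yaw": 0,"fingers": 0.65},{"dx": -0.4,"dy": 0,"dz": 0,"yaw": 0,"fingers": 0.65},{"dx": -0.3,"dy": 0,"dz": 0,"yaw": 0,"fingers": 0.65},{"dx": -0.095,"dy": 0,"dz": 0,"yaw": 0,"fingers": 0.65},{"dx": 0,"dy": 0,"dz": 0,"yaw": 0.09,"fingers": 0.65},{"dx": 0,"dy": 0,"dz": 0.3,"yaw": 0,"fingers": 0.65},{"dx": 0,"dy": 0,"dz": 0,"yaw": 0,"fingers": 0.65},{"dx": 0,"dy": 0,"dz": 0,"yaw": 0,"fingers": 0.65}]'

```text
clock: 14.75
position: [0.455, 0.0181, 0.0403]
tool_rot: [-3.14, 0.0, 1.43]
force: [-0.1, -1.1, -0.5]
grip_width: 0.03
finger_force: 0.0
```

Run:
```python
from h import *
s=readout.observe();im=grab_frame("wrist");cv2.imwrite("pics/w8.png",im);cT=cam("wrist",s);print(s["position"],s["tool_rot"])
hsv=cv2.cvtColor(im,cv2.COLOR_BGR2HSV);u,v=w2pix(cT,(.4562,.0147,.01)).astype(int);print(u,v)
m=((hsv[...,1]<110)&(hsv[...,2]>130)).astype(np.uint8);m=cv2.morphologyEx(m,cv2.MORPH_CLOSE,np.ones((7,7)))
for c in cv2.findContours(m,cv2.RETR_EXTERNAL,cv2.CHAIN_APPROX_NONE)[0]:
    if 200<cv2.contourArea(c)<4000: print(c[:,0].mean(0),cv2.minAreaRect((pix2w(cT,c[:,0],.010)*1000).astype(np.float32)))
```

```text
[0.455  0.0181 0.0403] [-3.1401  0.0004  1.4304]
259 211
[463.3263 341.8421] ((641.1123046875, -153.373779296875), (18.16109848022461, 59.246883392333984), 42.86714172363281)
[259.892 210.125] ((456.4584655761719, 14.142152786254883), (63.75967025756836, 18.237340927124023), 81.7398452758789)
[447.4015 196.8248] ((610.1748657226562, 5.374267578125), (39.370784759521484, 40.37500762939453), 6.068466663360596)
[464.3548   6.8065] ((609.9268798828125, 138.50071716308594), (11.401983261108398, 49.923973083496094), 81.90987396240234)
[13.592  71.9498] ((305.12103271484375, 141.69630432128906), (85.46122741699219, 33.851707458496094), 65.12863159179688)
```

View pics/w8.png

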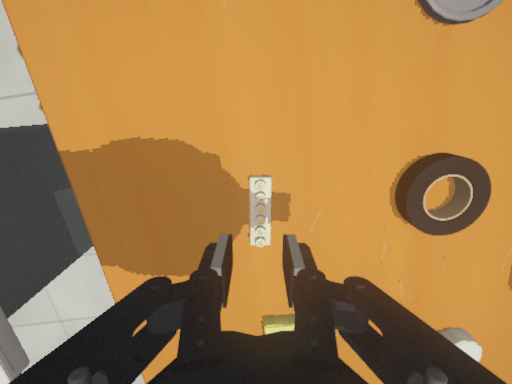

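The block is at (260,210) px, i.e. (456.5, 14.2) mm at 81.7 deg, so it needs a small correction before I descend and grasp.

Request:
drive_tool --targets '[{"dx": -0.036,"dy": 0.02,"dz": 0.3,"yaw": 0,"fingers": 0.65},{"dx": 0,"dy": 0,"dz": 0.2,"yaw": 0,"fingers": 0.65},{"dx": 0,"dy": 0,"dz": 0.1,"yaw": 0,"fingers": 0.65},{"dx": 0,"dy": 0,"dz": 0.055,"yaw": 0,"fingers": 0.65},{"dx": 0,"dy": 0,"dz": 0,"yaw": 0,"fingers": 0.65},{"dx": 0,"dy": 0,"dz": 0,"yaw": 0,"fingers": 0.65},{"dx": 0,"dy": 0,"dz": 0,"yaw": 0,"fingers": 1},{"dx": 0,"dy": 0,"dz": 0,"yaw": 0,"fingers": 1},{"dx": 0,"dy": 0,"dz": 0,"yaw": 0,"fingers": 1},{"dx": 0,"dy": 0,"dz": 0,"yaw": 0,"fingers": 1},{"dx": 0,"dy": 0,"dz": 0,"yaw": 0,"fingers": 1}]'

```text
clock: 15.9
position: [0.4572, 0.0139, -0.0246]
tool_rot: [3.141, -0.0, 1.429]
force: [-0.3, 1.0, 8.7]
grip_width: 0.0047
finger_force: 39.4
```

Request:
drive_tool --targets '[{"dx": 0,"dy": 0,"dz": -0.1,"yaw": 0,"fingers": 1},{"dx": 0,"dy": 0,"dz": -0.4,"yaw": 0,"fingers": 1},{"dx": 0,"dy": 0,"dz": -0.4,"yaw": 0,"fingers": 1},{"dx": 0,"dy": 0,"dz": 0,"yaw": 0,"fingers": 1}]'

```text
clock: 16.3
position: [0.4588, 0.014, 0.0692]
tool_rot: [3.136, -0.002, 1.429]
force: [0.1, -0.6, 0.1]
grip_width: 0.0049
finger_force: 39.1
```

Run:
```python
from h import *
t=cv2.imread("pics/top0.png")[195:245,350:415];s=cv2.imread("pics/side0.png")[230:280,260:325]
f=lambda i:cv2.resize(i,(400,308),interpolation=cv2.INTER_CUBIC)
cv2.imwrite("pics/plate.png",np.hstack([cv2.convertScaleAbs(f(t),alpha=1.6),f(s)]))
```

```text
(no output)
```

View pics/plate.png

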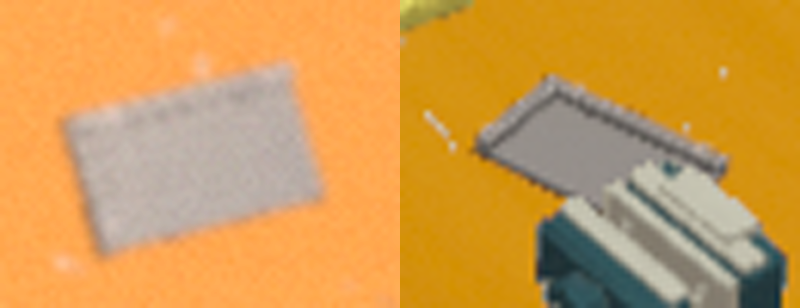

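The plate crop shows the long stop along the far edge (+x in the world) and the short stop on the left edge (+y in the world). Plate x therefore points at +15.8 deg. I'll turn the block by 24 deg and carry it over.

Request:
drive_tool --targets '[{"dx": 0,"dy": 0,"dz": 0,"yaw": -0.089,"fingers": 1},{"dx": 0,"dy": 0,"dz": 0,"yaw": -0.089,"fingers": 1},{"dx": 0,"dy": 0,"dz": 0,"yaw": -0.088,"fingers": 1},{"dx": -0.3,"dy": -0.06,"dz": 0,"yaw": 0,"fingers": 1},{"dx": -0.4,"dy": -0.08,"dz": 0,"yaw": 0,"fingers": 1},{"dx": -0.4,"dy": -0.08,"dz": 0,"yaw": 0,"fingers": 1},{"dx": -0.4,"dy": -0.08,"dz": 0,"yaw": 0,"fingers": 1},{"dx": -0.4,"dy": -0.08,"dz": 0,"yaw": 0,"fingers": 1},{"dx": -0.4,"dy": -0.08,"dz": 0,"yaw": 0,"fingers": 1},{"dx": -0.4,"dy": -0.08,"dz": 0,"yaw": 0,"fingers": 1},{"dx": -0.23,"dy": -0.06,"dz": 0,"yaw": 0,"fingers": 1},{"dx": 0,"dy": 0,"dz": 0,"yaw": 0,"fingers": 1},{"dx": 0,"dy": 0,"dz": 0,"yaw": 0,"fingers": 1}]'

```text
clock: 17.6
position: [0.4785, -0.2844, 0.0649]
tool_rot: [-3.141, -0.0, 1.846]
force: [0.2, -0.4, 0.0]
grip_width: 0.0047
finger_force: 39.1
```

Run:
```python
from h import *
s=readout.observe();im=grab_frame("wrist");cv2.imwrite("pics/w9.png",im);cT=cam("wrist",s);p=s["position"];print(p,s["tool_rot"],s["grip_width"])
cv2.imwrite("pics/t9.png",grab_frame("top"))
# grey plate outline in the wrist view
hsv=cv2.cvtColor(im,cv2.COLOR_BGR2HSV);m=((hsv[...,1]<70)&(hsv[...,2]>90)&(hsv[...,2]<190)).astype(np.uint8)
m=cv2.morphologyEx(m,cv2.MORPH_CLOSE,np.ones((3,3)))
for c in cv2.findContours(m,cv2.RETR_EXTERNAL,cv2.CHAIN_APPROX_NONE)[0]:
    if cv2.contourArea(c)>400: print(cv2.boundingRect(c),cv2.minAreaRect((pix2w(cT,c[:,0],.006)*1000).astype(np.float32)))
th=np.radians(15.8);A=np.array([[np.cos(th),-np.sin(th)],[np.sin(th),np.cos(th)]])
v=im.copy()
for q in[(-28,-47),(28,-47),(28,47),(-28,47),(20,39)]:
    w=A@np.array(q)/1e3+[.477,-.2883];u=w2pix(cT,[*w,.009]);print(q,u);cv2.circle(v,tuple(np.int32(u)),3,(0,0,255),1)
cv2.imwrite("pics/w9b.png",v)
```

```text
[ 0.4785 -0.2844  0.0649] [-3.1413 -0.0004  1.8462] 0.004682375725365957
(353, 231, 70, 64) ((624.564453125, -317.750732421875), (62.213531494140625, 78.6279296875), 50.8136100769043)
(0, 231, 66, 132) ((284.8903503417969, -465.6190185546875), (194.9832305908203, 64.89372253417969), 77.9301986694336)
(223, 153, 63, 122) ((481.3223876953125, -305.87017822265625), (55.249698638916016, 125.04702758789062), 15.530155181884766)
(446, 87, 43, 49) ((624.0127563476562, -162.85398864746094), (26.49419403076172, 40.15834045410156), 6.932180404663086)
(-28, -47) [226.1091 246.5071]
(28, -47) [283.2484 246.4904]
(28, 47) [286.4725 150.515 ]
(-28, 47) [222.1111 150.5525]
(20, 39) [277.0686 159.6228]
```

View pics/w9b.png

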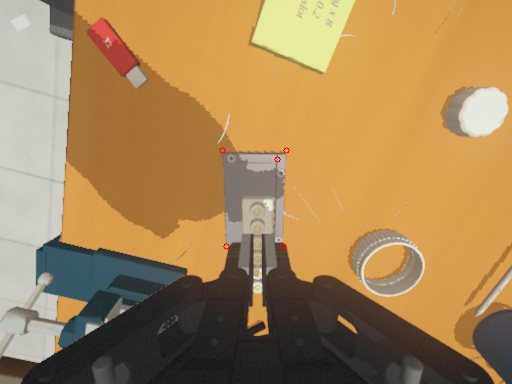

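The plate lies squarely under the block, with corners at (224,153) to (286,153), and the block is parallel to it. I'll lower the block short of both stops.

Request:
drive_tool --targets '[{"dx": -0.03,"dy": 0,"dz": 0.3,"yaw": 0,"fingers": 1},{"dx": 0,"dy": 0,"dz": 0.3,"yaw": 0,"fingers": 1},{"dx": 0,"dy": 0,"dz": 0.15,"yaw": 0,"fingers": 1},{"dx": 0,"dy": 0,"dz": 0.07,"yaw": 0,"fingers": 1},{"dx": 0,"dy": 0,"dz": 0.01,"yaw": 0,"fingers": 1},{"dx": 0,"dy": 0,"dz": 0,"yaw": 0,"fingers": 1},{"dx": 0,"dy": 0,"dz": 0,"yaw": 0,"fingers": 1}]'

```text
clock: 18.4
position: [0.4803, -0.2876, -0.0171]
tool_rot: [3.14, 0.001, 1.847]
force: [0.1, -0.1, -0.6]
grip_width: 0.0048
finger_force: 39.1
```

Lowering in small steps until the block touches the plate.

Request:
drive_tool --targets '[{"dx": 0,"dy": 0,"dz": 0.01,"yaw": 0,"fingers": 1},{"dx": 0,"dy": 0,"dz": 0.01,"yaw": 0,"fingers": 1},{"dx": 0,"dy": 0,"dz": 0.01,"yaw": 0,"fingers": 1},{"dx": 0,"dy": 0,"dz": 0,"yaw": 0,"fingers": 1},{"dx": 0,"dy": 0,"dz": 0,"yaw": 0,"fingers": 1}]'

```text
clock: 18.9
position: [0.48, -0.2875, -0.0206]
tool_rot: [3.141, 0.0, 1.847]
force: [-2.2, 0.8, 12.2]
grip_width: 0.0047
finger_force: 41.0
```

Request:
drive_tool --targets '[{"dx": 0,"dy": 0,"dz": 0.005,"yaw": 0,"fingers": 1},{"dx": 0,"dy": 0,"dz": 0,"yaw": 0,"fingers": 1}]'

```text
clock: 19.1
position: [0.48, -0.2875, -0.0208]
tool_rot: [3.141, 0.0, 1.847]
force: [-4.4, 3.1, 20.9]
grip_width: 0.0047
finger_force: 42.4
```

Request:
drive_tool --targets '[{"dx": 0,"dy": 0,"dz": -0.01,"yaw": 0,"fingers": 1},{"dx": 0,"dy": 0.02,"dz": 0,"yaw": 0,"fingers": 1},{"dx": 0,"dy": 0.02,"dz": 0,"yaw": 0,"fingers": 1},{"dx": 0,"dy": 0,"dz": 0,"yaw": 0,"fingers": 1}]'

```text
clock: 19.5
position: [0.4835, -0.2865, -0.0206]
tool_rot: [-3.141, 0.0, 1.847]
force: [-3.5, 0.0, 7.3]
grip_width: 0.0047
finger_force: 40.4
```

Request:
drive_tool --targets '[{"dx": 0,"dy": 0.01,"dz": 0,"yaw": 0,"fingers": 1},{"dx": 0,"dy": 0.01,"dz": 0,"yaw": 0,"fingers": 1},{"dx": 0,"dy": 0,"dz": 0,"yaw": 0,"fingers": 1}]'

```text
clock: 19.8
position: [0.4852, -0.2861, -0.0206]
tool_rot: [-3.141, 0.0, 1.847]
force: [-2.8, -0.6, 8.3]
grip_width: 0.0047
finger_force: 40.5
```

Request:
drive_tool --targets '[{"dx": 0,"dy": 0.01,"dz": 0,"yaw": 0,"fingers": 1},{"dx": 0,"dy": 0,"dz": 0,"yaw": 0,"fingers": 1}]'

```text
clock: 20.0
position: [0.4861, -0.2858, -0.0206]
tool_rot: [-3.141, 0.0, 1.847]
force: [-4.8, -1.9, 8.8]
grip_width: 0.0048
finger_force: 40.5
```

Request:
drive_tool --targets '[{"dx": 0,"dy": 0.01,"dz": 0,"yaw": 0,"fingers": 1},{"dx": 0,"dy": 0,"dz": 0,"yaw": 0,"fingers": 1}]'

```text
clock: 20.2
position: [0.4869, -0.2856, -0.0206]
tool_rot: [-3.141, -0.0, 1.846]
force: [-5.1, -1.3, 9.3]
grip_width: 0.0047
finger_force: 40.7
```

Request:
drive_tool --targets '[{"dx": 0,"dy": 0.01,"dz": 0,"yaw": 0,"fingers": 1},{"dx": 0,"dy": 0,"dz": 0,"yaw": 0,"fingers": 1}]'

```text
clock: 20.4
position: [0.487, -0.2855, -0.0206]
tool_rot: [-3.139, -0.0, 1.846]
force: [-9.0, -1.0, 11.9]
grip_width: 0.0042
finger_force: 41.2
```

Request:
drive_tool --targets '[{"dx": 0,"dy": 0.01,"dz": 0,"yaw": 0,"fingers": 1},{"dx": 0,"dy": 0,"dz": 0,"yaw": 0,"fingers": 1}]'

```text
clock: 20.6
position: [0.4871, -0.2855, -0.0206]
tool_rot: [-3.138, -0.001, 1.846]
force: [-14.4, -2.7, 16.4]
grip_width: 0.0045
finger_force: 41.8
```

It touched the long stop. I'll ease that force a little and push along the plate's y toward the short stop.

Request:
drive_tool --targets '[{"dx": 0.02,"dy": -0.01,"dz": 0,"yaw": 0,"fingers": 1},{"dx": 0.02,"dy": 0,"dz": 0,"yaw": 0,"fingers": 1},{"dx": 0,"dy": 0,"dz": 0,"yaw": 0,"fingers": 1}]'

```text
clock: 20.9
position: [0.4863, -0.2829, -0.0205]
tool_rot: [-3.14, 0.002, 1.845]
force: [-7.0, -8.5, 6.9]
grip_width: 0.0048
finger_force: 40.3
```

Request:
drive_tool --targets '[{"dx": 0.01,"dy": 0,"dz": 0,"yaw": 0,"fingers": 1},{"dx": 0,"dy": 0,"dz": 0,"yaw": 0,"fingers": 1}]'

```text
clock: 21.1
position: [0.4861, -0.2822, -0.0205]
tool_rot: [-3.14, 0.002, 1.845]
force: [-6.4, -10.1, 6.4]
grip_width: 0.0046
finger_force: 40.2
```

Request:
drive_tool --targets '[{"dx": 0.01,"dy": 0,"dz": 0,"yaw": 0,"fingers": 1},{"dx": 0,"dy": 0,"dz": 0,"yaw": 0,"fingers": 1}]'

```text
clock: 21.3
position: [0.4859, -0.2812, -0.0205]
tool_rot: [-3.14, 0.002, 1.845]
force: [-7.3, -10.1, 5.6]
grip_width: 0.0048
finger_force: 40.2
```

Request:
drive_tool --targets '[{"dx": 0.01,"dy": 0,"dz": 0,"yaw": 0,"fingers": 1},{"dx": 0,"dy": 0,"dz": 0,"yaw": 0,"fingers": 1}]'

```text
clock: 21.5
position: [0.4856, -0.2802, -0.0205]
tool_rot: [-3.14, 0.002, 1.845]
force: [-6.7, -10.4, 7.3]
grip_width: 0.0045
finger_force: 40.2
```

Request:
drive_tool --targets '[{"dx": 0.01,"dy": 0,"dz": 0,"yaw": 0,"fingers": 1},{"dx": 0,"dy": 0,"dz": 0,"yaw": 0,"fingers": 1}]'

```text
clock: 21.7
position: [0.4854, -0.2793, -0.0205]
tool_rot: [-3.14, 0.002, 1.845]
force: [-6.8, -9.3, 6.1]
grip_width: 0.0049
finger_force: 40.2
```

Request:
drive_tool --targets '[{"dx": 0.01,"dy": 0,"dz": 0,"yaw": 0,"fingers": 1},{"dx": 0,"dy": 0,"dz": 0,"yaw": 0,"fingers": 1}]'

```text
clock: 21.9
position: [0.4853, -0.2789, -0.0204]
tool_rot: [-3.141, 0.003, 1.845]
force: [-6.7, -14.5, 3.7]
grip_width: 0.005
finger_force: 39.9
```

Request:
drive_tool --targets '[{"dx": 0.01,"dy": 0,"dz": 0,"yaw": 0,"fingers": 1},{"dx": 0,"dy": 0,"dz": 0,"yaw": 0,"fingers": 1}]'

```text
clock: 22.1
position: [0.4854, -0.2788, -0.0203]
tool_rot: [-3.141, 0.004, 1.844]
force: [-4.8, -18.0, 2.8]
grip_width: 0.0049
finger_force: 39.6
```

It reached the short stop at the expected home position. Releasing, lifting, and heading toward the ring.

Request:
drive_tool --targets '[{"dx": -0.01,"dy": 0,"dz": 0,"yaw": 0,"fingers": 1},{"dx": 0,"dy": 0,"dz": 0,"yaw": 0,"fingers": 0.7},{"dx": 0,"dy": 0,"dz": 0,"yaw": 0,"fingers": 0.7},{"dx": 0,"dy": 0,"dz": 0,"yaw": 0,"fingers": 0.7},{"dx": 0,"dy": 0,"dz": 0,"yaw": 0,"fingers": 0.7},{"dx": 0,"dy": 0,"dz": -0.1,"yaw": 0,"fingers": 0.7},{"dx": 0,"dy": 0,"dz": -0.4,"yaw": 0,"fingers": 0.5},{"dx": 0,"dy": 0,"dz": -0.4,"yaw": 0,"fingers": 0},{"dx": 0,"dy": 0,"dz": -0.4,"yaw": 0.088,"fingers": 0},{"dx": 0,"dy": 0,"dz": 0,"yaw": 0.088,"fingers": 0},{"dx": -0.1,"dy": 0.4,"dz": 0,"yaw": 0,"fingers": 0},{"dx": -0.1,"dy": 0.4,"dz": 0,"yaw": 0,"fingers": 0},{"dx": -0.1,"dy": 0.4,"dz": 0,"yaw": 0,"fingers": 0},{"dx": 0,"dy": 0.12,"dz": 0,"yaw": 0,"fingers": 0},{"dx": 0,"dy": 0,"dz": 0,"yaw": 0,"fingers": 0},{"dx": 0,"dy": 0,"dz": 0,"yaw": 0,"fingers": 0}]'

```text
clock: 23.7
position: [0.6171, -0.3062, 0.1095]
tool_rot: [-3.141, -0.0, 1.57]
force: [-1.0, -0.8, -0.2]
grip_width: 0.0853
finger_force: 0.0
```

Run:
```python
from h import *
s=readout.observe();im=grab_frame("wrist");t=grab_frame("top");cT=cam("wrist",s);cv2.imwrite("pics/w10.png",im);cv2.imwrite("pics/t10.png",t)
print(s["position"],s["tool_rot"],s["grip_width"])
c9=dict(position=[.4785,-.2844,.0649],tool_rot=[-3.1413,-.0004,1.8462])
u=w2pix(cT,(.617,-.3093,.024));print("ring pred",u)
hsv=cv2.cvtColor(im,cv2.COLOR_BGR2HSV);m=((hsv[...,1]<90)&(hsv[...,2]>100)).astype(np.uint8)
for c in cv2.findContours(m,cv2.RETR_EXTERNAL,cv2.CHAIN_APPROX_NONE)[0]:
    if cv2.contourArea(c)>300: print(cv2.boundingRect(c),cv2.minAreaRect((pix2w(cT,c[:,0],.022)*1000).astype(np.float32)))
e=w2pix(cT,(.4854,-.2790,.01));print("block px",e)
x0=max(int(e[0])-50,0);y0=max(int(e[1])-50,0)
a=cv2.resize(im[y0:y0+100,x0:x0+100],(400,400),interpolation=cv2.INTER_CUBIC)
x1,y1=int(u[0])-80,int(u[1])-80
b=cv2.resize(im[y1:y1+160,x1:x1+160],(400,400),interpolation=cv2.INTER_CUBIC)
cv2.imwrite("pics/w10b.png",np.hstack([a,b]));print(x0,y0,x1,y1)
```

```text
[ 0.6171 -0.3062  0.1095] [-3.141  -0.      1.5704] 0.08526478665342341
ring pred [257.1852 191.2898]
(0, 293, 19, 74) ((304.7032775878906, -497.6517333984375), (121.02173614501953, 22.08622932434082), 73.1839370727539)
(2, 273, 54, 66) ((344.4101867675781, -456.71856689453125), (59.19300842285156, 95.63751220703125), 0.977180540561676)
(343, 246, 36, 49) ((736.6903686523438, -402.923583984375), (16.988876342773438, 74.09168243408203), 27.659435272216797)
(137, 246, 35, 49) ((496.92144775390625, -403.0229797363281), (74.20787811279297, 16.43738555908203), 62.24375915527344)
(182, 242, 56, 66) ((561.6873168945312, -413.528076171875), (56.05463790893555, 79.72191619873047), 14.08668327331543)
(420, 205, 92, 151) ((864.6137084960938, -438.70672607421875), (102.8680648803711, 223.62864685058594), 16.5102481842041)
(232, 163, 59, 60) ((620.8994750976562, -312.4322814941406), (64.52967834472656, 60.5080451965332), 89.97122955322266)
(365, 121, 29, 100) ((738.7876586914062, -290.8702087402344), (103.69288635253906, 5.964020252227783), 84.156982421875)
(83, 120, 84, 94) ((484.2192687988281, -287.689697265625), (52.178855895996094, 88.7036361694336), 15.408519744873047)
(445, 117, 67, 78) ((837.005126953125, -276.56536865234375), (63.651737213134766, 76.6451644897461), 16.510231018066406)
(471, 31, 41, 55) ((826.44775390625, -189.91555786132812), (34.64654541015625, 44.62525939941406), 16.510221481323242)
(254, 5, 44, 53) ((633.022216796875, -164.66041564941406), (39.5439453125, 37.43492889404297), 89.94613647460938)
block px [131.1609 159.6207]
81 109 177 111
```

Request:
drive_tool --targets '[{"dx": -0.063,"dy": 0.024,"dz": 0.2,"yaw": 0,"fingers": 0},{"dx": 0,"dy": 0,"dz": 0.4,"yaw": 0,"fingers": 0},{"dx": 0,"dy": 0,"dz": 0.4,"yaw": 0,"fingers": 0},{"dx": 0,"dy": 0,"dz": 0.2,"yaw": 0,"fingers": 0},{"dx": 0,"dy": 0,"dz": 0.15,"yaw": 0,"fingers": 0},{"dx": 0,"dy": 0,"dz": 0.07,"yaw": 0,"fingers": 0},{"dx": 0,"dy": 0,"dz": 0,"yaw": 0,"fingers": 0},{"dx": 0,"dy": 0,"dz": 0,"yaw": 0,"fingers": 0}]'

```text
clock: 24.6
position: [0.6209, -0.313, -0.0314]
tool_rot: [3.14, 0.001, 1.57]
force: [-0.2, 0.5, 0.4]
grip_width: 0.0854
finger_force: 0.0
```

Request:
drive_tool --targets '[{"dx": 0,"dy": 0,"dz": 0,"yaw": 0,"fingers": 0.5},{"dx": 0,"dy": 0,"dz": 0,"yaw": 0,"fingers": 0.5},{"dx": 0,"dy": 0,"dz": 0,"yaw": 0,"fingers": 0.5},{"dx": 0,"dy": 0,"dz": 0,"yaw": 0,"fingers": 0.5}]'

```text
clock: 25.0
position: [0.6209, -0.3128, -0.0312]
tool_rot: [3.14, 0.0, 1.57]
force: [-3.3, 2.7, 12.7]
grip_width: 0.0591
finger_force: 40.3
```

Request:
drive_tool --targets '[{"dx": 0,"dy": 0,"dz": -0.1,"yaw": 0,"fingers": 0.5},{"dx": 0,"dy": 0,"dz": -0.4,"yaw": 0,"fingers": 0.5},{"dx": 0,"dy": 0,"dz": -0.4,"yaw": 0,"fingers": 0.5},{"dx": 0.3,"dy": -0.01,"dz": 0,"yaw": 0,"fingers": 0.5},{"dx": 0.4,"dy": -0.01,"dz": 0,"yaw": 0,"fingers": 0.5},{"dx": 0.4,"dy": -0.01,"dz": 0,"yaw": 0,"fingers": 0.5},{"dx": 0.4,"dy": -0.01,"dz": 0,"yaw": 0,"fingers": 0.5},{"dx": 0.4,"dy": -0.01,"dz": 0,"yaw": 0,"fingers": 0.5},{"dx": 0.4,"dy": -0.01,"dz": 0,"yaw": 0,"fingers": 0.5},{"dx": 0.4,"dy": -0.01,"dz": 0,"yaw": 0,"fingers": 0.5},{"dx": 0.4,"dy": -0.01,"dz": 0,"yaw": 0,"fingers": 0.5},{"dx": 0.4,"dy": -0.01,"dz": 0,"yaw": 0,"fingers": 0.5},{"dx": 0.4,"dy": -0.01,"dz": 0,"yaw": 0,"fingers": 0.5},{"dx": 0.4,"dy": -0.01,"dz": 0,"yaw": 0,"fingers": 0.5},{"dx": 0.4,"dy": -0.01,"dz": 0,"yaw": 0,"fingers": 0.5},{"dx": 0.4,"dy": -0.01,"dz": 0,"yaw": 0,"fingers": 0.5},{"dx": 0.4,"dy": 0,"dz": 0,"yaw": 0,"fingers": 0.5},{"dx": 0.4,"dy": 0,"dz": 0,"yaw": 0,"fingers": 0.5},{"dx": 0.16,"dy": 0,"dz": 0,"yaw": 0,"fingers": 0.5}]'

```text
clock: 26.9
position: [0.6066, 0.2985, 0.0579]
tool_rot: [3.141, -0.002, 1.575]
force: [-0.1, 0.0, -0.4]
grip_width: 0.059
finger_force: 43.2
```

Request:
drive_tool --targets '[{"dx": 0,"dy": 0,"dz": 0,"yaw": 0,"fingers": 0.5},{"dx": 0,"dy": 0,"dz": 0,"yaw": 0,"fingers": 0.5},{"dx": 0,"dy": 0,"dz": 0,"yaw": 0,"fingers": 0.5}]'

```text
clock: 27.2
position: [0.608, 0.2916, 0.0577]
tool_rot: [3.141, 0.001, 1.569]
force: [-0.2, -0.4, 0.0]
grip_width: 0.0593
finger_force: 43.2
```

Run:
```python
from h import *
s=readout.observe();im=grab_frame("wrist");cT=cam("wrist",s);cv2.imwrite("pics/w11.png",im);p=s["position"]
print(p,s["tool_rot"],s["grip_width"])
t=grab_frame("top");cv2.imwrite("pics/t11.png",t)
# held ring: white bright blob near the TCP
hsv=cv2.cvtColor(im,cv2.COLOR_BGR2HSV);m=((hsv[...,1]<60)&(hsv[...,2]>60)).astype(np.uint8)
for c in cv2.findContours(m,cv2.RETR_EXTERNAL,cv2.CHAIN_APPROX_NONE)[0]:
    if cv2.contourArea(c)>500: print(cv2.boundingRect(c),np.round(np.array(cv2.minAreaRect((pix2w(cT,c[:,0],.024+p[2]+.0312)*1000).astype(np.float32))[0])))
```

```text
[0.608  0.2916 0.0577] [3.1412 0.0006 1.5686] 0.05926827352115936
(227, 336, 80, 28) [614. 235.]
(120, 304, 37, 33) [541. 256.]
(201, 144, 112, 193) [607. 300.]
(31, 105, 111, 105) [529. 349.]
```

Request:
drive_tool --targets '[{"dx": 0.018,"dy": 0,"dz": 0.3,"yaw": 0,"fingers": 0.5},{"dx": 0,"dy": 0,"dz": 0.3,"yaw": 0,"fingers": 0.5},{"dx": 0,"dy": 0,"dz": 0.15,"yaw": 0,"fingers": 0.5},{"dx": 0,"dy": 0,"dz": 0.06,"yaw": 0,"fingers": 0.5},{"dx": 0,"dy": 0,"dz": 0.02,"yaw": 0,"fingers": 0.5},{"dx": 0,"dy": 0,"dz": 0,"yaw": 0,"fingers": 0.5},{"dx": 0,"dy": 0,"dz": 0,"yaw": 0,"fingers": 0.5}]'

```text
clock: 28.0
position: [0.6081, 0.2954, -0.0246]
tool_rot: [3.14, -0.001, 1.57]
force: [0.8, 0.3, -0.2]
grip_width: 0.0588
finger_force: 43.2
```

Request:
drive_tool --targets '[{"dx": 0,"dy": 0,"dz": 0.01,"yaw": 0,"fingers": 0.5},{"dx": 0,"dy": 0,"dz": 0.01,"yaw": 0,"fingers": 0.5},{"dx": 0,"dy": 0,"dz": 0.005,"yaw": 0,"fingers": 0.5},{"dx": 0,"dy": 0,"dz": 0,"yaw": 0,"fingers": 0.5},{"dx": 0,"dy": 0,"dz": 0,"yaw": 0,"fingers": 0.5}]'

```text
clock: 28.5
position: [0.6079, 0.2955, -0.0272]
tool_rot: [3.141, -0.001, 1.571]
force: [-4.1, -1.6, 12.9]
grip_width: 0.0597
finger_force: 45.1
```

The ring is seated on the floor, with contact at the expected height. Releasing it and going to the knob.

Request:
drive_tool --targets '[{"dx": 0,"dy": 0,"dz": 0,"yaw": 0,"fingers": 0},{"dx": 0,"dy": 0,"dz": 0,"yaw": 0,"fingers": 0},{"dx": 0,"dy": 0,"dz": 0,"yaw": 0,"fingers": 0},{"dx": 0,"dy": 0,"dz": 0,"yaw": 0,"fingers": 0},{"dx": 0,"dy": 0,"dz": -0.2,"yaw": 0,"fingers": 0},{"dx": 0,"dy": 0,"dz": -0.4,"yaw": 0,"fingers": 0},{"dx": 0,"dy": 0,"dz": -0.4,"yaw": 0,"fingers": 0},{"dx": -0.3,"dy": 0.02,"dz": -0.1,"yaw": 0,"fingers": 0.2},{"dx": -0.4,"dy": 0.02,"dz": -0.1,"yaw": 0,"fingers": 0.2},{"dx": -0.4,"dy": 0.02,"dz": 0,"yaw": 0,"fingers": 0.2},{"dx": -0.4,"dy": 0.02,"dz": 0,"yaw": 0,"fingers": 0.2},{"dx": -0.4,"dy": 0.02,"dz": 0,"yaw": 0,"fingers": 0.2},{"dx": -0.4,"dy": 0.02,"dz": 0,"yaw": 0,"fingers": 0.2},{"dx": -0.4,"dy": 0.02,"dz": 0,"yaw": 0,"fingers": 0.2},{"dx": -0.4,"dy": 0.02,"dz": 0,"yaw": 0,"fingers": 0.2},{"dx": -0.4,"dy": 0.02,"dz": 0,"yaw": 0,"fingers": 0.2},{"dx": -0.4,"dy": 0.02,"dz": 0,"yaw": 0,"fingers": 0.2},{"dx": -0.4,"dy": 0.02,"dz": 0,"yaw": 0,"fingers": 0.2},{"dx": -0.27,"dy": 0.01,"dz": 0,"yaw": 0,"fingers": 0.2},{"dx": 0,"dy": 0,"dz": 0,"yaw": 0,"fingers": 0.2}]'

```text
clock: 30.5
position: [0.6296, -0.167, 0.0919]
tool_rot: [-3.142, 0.002, 1.565]
force: [-0.3, -1.0, 0.3]
grip_width: 0.0683
finger_force: 0.0
```

Request:
drive_tool --targets '[{"dx": 0,"dy": 0,"dz": 0,"yaw": 0,"fingers": 0.2},{"dx": 0,"dy": 0,"dz": 0,"yaw": 0,"fingers": 0.2}]'

```text
clock: 30.7
position: [0.6305, -0.1604, 0.0917]
tool_rot: [-3.141, -0.001, 1.572]
force: [-0.6, 0.2, -1.0]
grip_width: 0.0685
finger_force: 0.0
```

Run:
```python
from h import *
s=readout.observe();im=grab_frame("wrist");cT=cam("wrist",s);cv2.imwrite("pics/w12.png",im);p=s["position"]
print(p,s["tool_rot"],s["grip_width"]);cv2.imwrite("pics/t12.png",grab_frame("top"))
print(w2pix(cT,(.6315,-.1615,.02)))
hsv=cv2.cvtColor(im,cv2.COLOR_BGR2HSV);m=((hsv[...,1]<90)&(hsv[...,2]>100)).astype(np.uint8)
for c in cv2.findContours(m,cv2.RETR_EXTERNAL,cv2.CHAIN_APPROX_NONE)[0]:
    if cv2.contourArea(c)>300: print(cv2.boundingRect(c),cv2.minAreaRect((pix2w(cT,c[:,0],.018)*1000).astype(np.float32)))
```

```text
[ 0.6305 -0.1604  0.0917] [-3.1414 -0.0007  1.5718] 0.06845059018334944
[258.3085 193.6781]
(88, 256, 56, 39) ((476.8507080078125, -259.4327392578125), (53.89028549194336, 42.85130310058594), 15.342421531677246)
(417, 252, 73, 64) ((855.930908203125, -267.92291259765625), (68.0161361694336, 97.44734954833984), 50.27267837524414)
(324, 240, 29, 46) ((718.5911254882812, -238.88006591796875), (15.229811668395996, 61.72575759887695), 22.754507064819336)
(163, 240, 29, 45) ((542.87353515625, -238.735107421875), (61.38711929321289, 14.275066375732422), 66.7197036743164)
(437, 190, 75, 67) ((861.2420043945312, -192.22467041015625), (45.3326416015625, 105.98448944091797), 65.70233154296875)
(241, 171, 39, 41) ((633.211669921875, -159.890380859375), (37.52421569824219, 41.27257537841797), 0.05097024887800217)
```

Request:
drive_tool --targets '[{"dx": -0.01,"dy": 0.022,"dz": 0.3,"yaw": 0,"fingers": 0.2},{"dx": 0,"dy": 0,"dz": 0.4,"yaw": 0,"fingers": 0.2},{"dx": 0,"dy": 0,"dz": 0.3,"yaw": 0,"fingers": 0.2},{"dx": 0,"dy": 0,"dz": 0.15,"yaw": 0,"fingers": 0.2},{"dx": 0,"dy": 0,"dz": 0.05,"yaw": 0,"fingers": 0.2},{"dx": 0,"dy": 0,"dz": 0,"yaw": 0,"fingers": 0.2},{"dx": 0,"dy": 0,"dz": 0,"yaw": 0,"fingers": 0.2},{"dx": 0,"dy": 0,"dz": 0,"yaw": 0,"fingers": 0.8},{"dx": 0,"dy": 0,"dz": 0,"yaw": 0,"fingers": 0.8},{"dx": 0,"dy": 0,"dz": 0,"yaw": 0,"fingers": 0.8},{"dx": 0,"dy": 0,"dz": 0,"yaw": 0,"fingers": 0.8},{"dx": 0,"dy": 0,"dz": 0,"yaw": 0,"fingers": 0.8}]'

```text
clock: 32.0
position: [0.6332, -0.1629, -0.0269]
tool_rot: [3.14, 0.0, 1.571]
force: [-2.3, 2.4, 12.0]
grip_width: 0.039
finger_force: 38.9
```

Request:
drive_tool --targets '[{"dx": 0,"dy": 0,"dz": -0.1,"yaw": 0,"fingers": 0.8},{"dx": 0,"dy": 0,"dz": -0.4,"yaw": 0,"fingers": 0.8},{"dx": 0,"dy": 0,"dz": -0.3,"yaw": 0,"fingers": 0.8},{"dx": 0.3,"dy": -0.02,"dz": 0,"yaw": 0,"fingers": 0.8},{"dx": 0.4,"dy": -0.02,"dz": 0,"yaw": 0,"fingers": 0.8},{"dx": 0.4,"dy": -0.02,"dz": 0,"yaw": 0,"fingers": 0.8},{"dx": 0.4,"dy": -0.02,"dz": 0,"yaw": 0,"fingers": 0.8},{"dx": 0.4,"dy": -0.02,"dz": 0,"yaw": 0,"fingers": 0.8},{"dx": 0.4,"dy": -0.02,"dz": 0,"yaw": 0,"fingers": 0.8},{"dx": 0.4,"dy": -0.02,"dz": 0,"yaw": 0,"fingers": 0.8},{"dx": 0.3,"dy": -0.02,"dz": 0,"yaw": 0,"fingers": 0.8},{"dx": 0.2,"dy": -0.02,"dz": 0,"yaw": 0,"fingers": 0.8},{"dx": 0.09,"dy": -0.01,"dz": 0,"yaw": 0,"fingers": 0.8},{"dx": 0,"dy": 0,"dz": 0,"yaw": 0,"fingers": 0.8},{"dx": 0,"dy": 0,"dz": 0,"yaw": 0,"fingers": 0.8},{"dx": 0,"dy": 0,"dz": 0,"yaw": 0,"fingers": 0.8}]'

```text
clock: 33.6
position: [0.614, 0.1644, 0.052]
tool_rot: [3.141, 0.001, 1.569]
force: [0.3, -0.1, 0.4]
grip_width: 0.0391
finger_force: 40.4
```

Request:
drive_tool --targets '[{"dx": 0.015,"dy": 0,"dz": 0.3,"yaw": 0,"fingers": 0.8},{"dx": 0,"dy": 0,"dz": 0.25,"yaw": 0,"fingers": 0.8},{"dx": 0,"dy": 0,"dz": 0.12,"yaw": 0,"fingers": 0.8},{"dx": 0,"dy": 0,"dz": 0.05,"yaw": 0,"fingers": 0.8},{"dx": 0,"dy": 0,"dz": 0.01,"yaw": 0,"fingers": 0.8},{"dx": 0,"dy": 0,"dz": 0,"yaw": 0,"fingers": 0.8},{"dx": 0,"dy": 0,"dz": 0,"yaw": 0,"fingers": 0.8}]'

```text
clock: 34.3
position: [0.6143, 0.1678, -0.0202]
tool_rot: [3.14, -0.0, 1.57]
force: [0.8, -0.0, -0.5]
grip_width: 0.0392
finger_force: 40.4
```

Request:
drive_tool --targets '[{"dx": 0,"dy": 0,"dz": 0.01,"yaw": 0,"fingers": 0.8},{"dx": 0,"dy": 0,"dz": 0,"yaw": 0,"fingers": 0.8}]'

```text
clock: 34.5
position: [0.6138, 0.1678, -0.0219]
tool_rot: [3.141, -0.0, 1.571]
force: [0.2, -0.1, -0.3]
grip_width: 0.0392
finger_force: 40.4
```

Request:
drive_tool --targets '[{"dx": 0,"dy": 0,"dz": 0.008,"yaw": 0,"fingers": 0.8},{"dx": 0,"dy": 0,"dz": 0,"yaw": 0,"fingers": 0.8},{"dx": 0,"dy": 0,"dz": 0,"yaw": 0,"fingers": 0.2},{"dx": 0,"dy": 0,"dz": 0,"yaw": 0,"fingers": 0.2},{"dx": 0,"dy": 0,"dz": 0,"yaw": 0,"fingers": 0.2},{"dx": 0,"dy": 0,"dz": 0,"yaw": 0,"fingers": 0.2},{"dx": 0,"dy": 0,"dz": -0.2,"yaw": 0,"fingers": 0.2},{"dx": 0,"dy": 0,"dz": -0.4,"yaw": 0,"fingers": 0.2},{"dx": 0,"dy": 0,"dz": -0.4,"yaw": 0,"fingers": 0.2},{"dx": 0,"dy": 0,"dz": -0.4,"yaw": 0,"fingers": 0.2},{"dx": 0,"dy": -0.2,"dz": -0.4,"yaw": 0,"fingers": 0.2},{"dx": 0,"dy": -0.3,"dz": -0.2,"yaw": 0,"fingers": 0.2},{"dx": 0,"dy": -0.2,"dz": 0,"yaw": 0,"fingers": 0.2},{"dx": 0,"dy": 0,"dz": 0,"yaw": 0,"fingers": 0.2},{"dx": 0,"dy": 0,"dz": 0,"yaw": 0,"fingers": 0.2}]'

```text
clock: 36.0
position: [0.5438, 0.168, 0.1773]
tool_rot: [3.141, -0.0, 1.571]
force: [0.0, -0.3, 0.7]
grip_width: 0.0681
finger_force: 0.0
```

Run:
```python
from h import *
s=readout.observe();im=grab_frame("wrist");cT=cam("wrist",s);t=grab_frame("top");cv2.imwrite("pics/w13.png",im);cv2.imwrite("pics/t13.png",t);print(s["position"])
for n,p in dict(sq=(.6082,.2935,.009),rd=(.614,.1673,.009),th=(.46,.3276,.009),ring=(.6082,.2935,.028),knob=(.614,.1673,.024)).items(): print(n,w2pix(cT,p))
# block from w10: crop about the plate; tape and pad in the last top frame
w10=cv2.imread("pics/w10.png")
a=cv2.resize(w10[112:222,75:175],(364,400),interpolation=cv2.INTER_CUBIC)
ys,xs=slice(20,260),slice(190,450)
b=cv2.resize(im[ys,xs],(433,400),interpolation=cv2.INTER_CUBIC)
cv2.imwrite("pics/final.png",np.hstack([a,b]))
```

```text
[0.5438 0.168  0.1773]
sq [312.1335  65.4028]
rd [310.3839 170.5552]
th [183.2318  32.2874]
ring [315.4857  62.9545]
knob [312.6189 173.2799]
```

View pics/final.png

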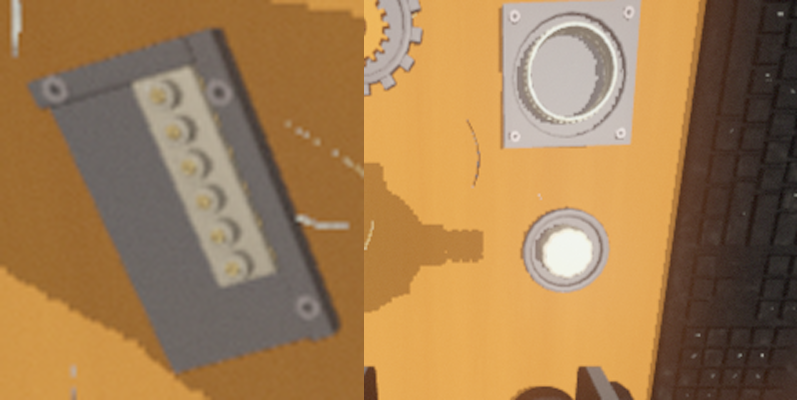

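The final crops show the block tight in the corner of both stops, parallel to the long one. The ring top is centred at (317,62) px against the expected (315,63), and the knob at (312,170) against (313,173), both inside their pockets. Handing in.

```bash
python3 -c "
from workcell import workorder
print(workorder.job_done())"
```

```text
the job is handed in; nothing more can be done
None
```

I handed the job in at about 36 s of the 102 s allowed: knob, gear and ring are in their nests and the terminal block is against both stops; the tape roll and note pad were never touched, though I did not re-measure their positions, and no verdict came back.

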